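Unlock the lift console's guard and hold it open

ROBOT

A 6-joint arm with a two-finger parallel gripper is mounted at the origin on the work surface. World frame = base frame: x ahead of the robot, y to its left, z up, the work surface at z = 0. Lengths are in m, angles in rad, forces in N, time in s.
With the tool pointing down it reaches from about 0.35 to 0.8 m from the base axis. Payload 7.3 kg.
Tool frame: the origin (TCP) lies between the finger pads; the fingertips stand 8 mm ahead of it and the grasp point (between the pads) lies 11 mm behind it; z points along the fingers, y is the direction in which the jaws open and shut (so a half turn about z gives the same grasp; the last joint's range is limited). The gripper opens to 85 mm and grips with 20 to 120 N. Pads are 22 mm wide; open, the fingers measure 114 mm over their backs; the gripper's body (76 mm by 85 mm) begins 54 mm behind the grasp point. The pads swing forward as they close: fully open they stand 13 mm farther back than shut.
Start: joints at [1.089, 0.342, 1.524, -0, 1.275, -0.146], TCP at [0.173, 0.496, 0.239] pointing down, gripper open.
Joint ranges: [-2.53, 2.53], [-0.77, 2.02], [0.04, 2.7], [-1, 4.14], [0.28, 2.66], [-3.11, 3.11]. Speed limits (rad/s): [2.57, 2.57, 3.14, 3.14, 3.14, 3.14].

INTERFACE

Orientations are given as a unit quaternion [x, y, z, w].
In Python, from bench import telemetry, optics, robot gives the robot as it stands. The module is installed in compiled form; this text tells all that it offers.
- The arm moves only by the tool carry_out, never from a script. Its arguments are lists of equal length, an entry for each row: "jaw": the closure, from 0 (fully open) to 1 (shut); "linear": the shift along the tool's x, y, z in mm, a list of three; "dr": the turn, a rotation vector about the tool's x, y, z in rad, a list of three. In form: {"jaw": [jaw, ...], "linear": [[tx, ty, tz], ...], "dr": [[ax, ay, az], ...]}. A call has 1 to 8 rows; each row is the pose to reach, as a shift and turn from the pose commanded when the call began, along the tool's axes at that moment; what a row does not reach only later rows make up. A row lasts 1/10 s, in which the tool goes at most 50 mm and 8.59 degrees, less where a joint would pass 70% of its speed; a pose out of reach is approached as far as the arm can. A call with a gripper value outside its range is refused whole. The fingers move at their own pace and stop on an object; "squeeze" is the grip in N (left out, the last holds). Time passes only in rows, so rows that repeat a pose let the fingers close. It gives the time, the measured TCP pose, the force and the opening at its end, in the units of the state.
- telemetry.sense(): the state, without advancing time (a new reading comes with each control period).
- optics.capture(name): name is "scene" or "top" or "wrist"; returns a dict with "color" (384x512x3 uint8, red, green, blue), "K" (3x3 intrinsics, pixels), "k1" (the pictures are not rectified: a ray, as slopes to the right and down, at radius r is drawn at 1 + k1 r^2 times it, then the intrinsics apply), "xyz" and "rotation" of the camera in the world. Camera axes: x right, y up, looking along -z (the intrinsics and any distortion apply to the point x, -y, -z); pixel columns grow to the right and rows downward; lengths in m; the calibration is good to about 2 mm. A picture is of the moment at which its call begins. There is no depth.
- robot.job_done(): hands the job in, once; it reports no verdict.
The state is a dict: "clock": time; "qpos": joint angles; "joint_vel": joint speeds; "joint_torque": joint torques, N m; "ee_pos": TCP position; "tcp_rot": TCP orientation; "wrist_force": force on the tool from outside, world axes, zero at the start; "torque": the same for the moment, N m; "opening": opening from 0.0 (shut) to 1.0 (fully open).
Only numpy, scipy, OpenCV 4.12 (cv2) and the standard library are available. Lean on these libraries where they do the work, as an engineer would, in place of code of your own. Each camera call takes 0.05 s, during which the arm holds its last target. There are 200 camera calls.

TASK

The lowering valve in the lift's blue console sits under a locked steel guard that springs shut by itself. Take the key from its stand, push it fully home in the lock beside the guard, turn it clockwise to its stop and leave it there. Then lift the guard and hold it open at 45 degrees for a colleague to reach the valve: the program finishes while the gripper still holds it there, with the other things on the bench left alone.

Things in the scene. Friction and masses are not known exactly. Their poses are not given: they have to be found in the camera images.
- key: Upright key, 50 g. Origin at the blade's lower end, z up. Steel blade z 0 to 22 mm, 7 mm thick (its x), 14 mm wide (y), its lowest 3 mm stepped in 1.25 mm all round; black plastic bow z 22 to 60 mm, 10 mm thick (x), 42 mm wide (y), to be pinched across its thickness. The bow's underside is the shoulder that stops on the lock's face. A half turn about z gives the same key.
- key_tip (a point): Lower end of the key's blade, the same point as the key's origin.
- key_bow (a point): Point on the key's axis inside the bow, 48 mm above the blade's lower end (26 mm above the shoulder): a good height to pinch it.
- stand: Fixed aluminium block 60 x 60 x 30 mm on the bench with a slot in its top that holds the key (key's x along the stand's x, shoulder on the block's top). Origin under its centre. It stands on the bench to the left or the right of the console.
- console: Fixed blue steel console, 200 mm deep (its x, away from the robot at yaw 0), 320 mm wide (y from -170 to 150), yaw up to 0.25 rad. Origin under the middle of its depth. Left part, y -40 to 150: valve tray 100 mm high, covered by the guard. Right part, y -170 to -40: deck 70 mm high; the lock stands on it at x = -10, y = -105.
- lock_mouth (a point): Centre of the slot in the brass lock's face, 100 mm above the bench; frame turns with the lock. Lock 39 mm across, 30 mm high, in a fixed dark sleeve 52 mm across, 96 mm above the bench. Slot 9 mm (this x) by 16 mm (this y), 25 mm deep, edge chamfered 2 mm: takes the blade with the key's x along this x, either way round.
- lock (a joint): Turn of the lock, rad: starts between 0 and 0.15, grows clockwise seen from above, to its stop at 1.5. At 0 the lock's x lies along the console's x. It turns easily (0.04 N m) and stays where it is left. Below about 1.0 a bolt keeps the guard shut; from 1.25 on the guard is free.
- guard (a joint): Opening of the guard, rad: 0 shut, 0.785 is 45 degrees, 1.7 its stop. It weighs 0.3 to 0.65 kg and a light spring also closes it (0.1 N m when shut, 0.4 at 45 degrees): let go, it falls shut. Holding it at 45 degrees takes 4 to 5 N at the handle along its arc, or 8 to 11 N straight up.
- guard_hinge (a point): Middle of the guard's hinge line, along the console's y at the guard's far edge (console x = 95, y = 55), 100 mm above the bench; frame moves with the guard. The guard is a steel plate 196 mm deep, 186 wide, 5 thick, its top 6 mm above this line when shut, reaching from here towards the robot (-x); its near edge rises as it opens.
- guard_handle (a point): Middle of the guard's handle: black round bar 12 mm thick, 100 mm long, parallel to the hinge, on posts at its ends; 155 mm from the hinge line towards the robot and 50 mm above it when shut, so 44 mm over the plate. Can be pinched from above, closing along the console's x; the bar may turn between the fingers as the guard rises.
- mug: White mug, 76 mm across, 90 mm high, origin under its centre: a bystander, on the side of the console opposite to the key stand.
- can: Dark can with a pale label and white top, 60 mm across, 170 mm high, origin under its centre: a bystander.
- pad: Black rubber lifting pad, a disc 100 mm across and 30 mm high, origin under its centre: a bystander.
Mind the look-alikes: they are no part of the job. Of the things like the key, leave any that is green, orange or purple; of the rest the smaller one is meant.

How it is judged:
By the outcome, as a careful person would: the job done as asked, in the order asked, and still so for the second after the job is handed in, while the arm keeps its last pose, push and grip.
It also fails if it takes over 61 s, if anything falls off the work surface, if the arm or the gripper's body presses on something with over 40 N, if the wrist force passes 120 N, or if a joint passes its speed limit or range.

## Working session

There is one attempt and no reset: what is moved stays moved. The work goes in short steps, Python scripts to look and compute and a tool call to move; the robot and the scene stay as the last step left them, time stands still between calls to the robot, and variables do not carry over. Pictures are saved under pics/ and viewed, on a budget of 15 in all, crops included, one or two more only if the job needs it, and the job is handed in when it is done.

Besides the shell and the picture viewer there is one more tool, called after "Emit:" as a command line: name --argument value ..., lists and objects as JSON in quotes. carry_out: Moves the arm, as the interface text tells. Its arguments: {"type":"object","properties":{"jaw":{"type":"array","items":{"type":"number"}},"linear":{"type":"array","items":{"type":"array","items":{"type":"number"}}},"dr":{"type":"array","items":{"type":"array","items":{"type":"number"}}},"squeeze":{"type":"number"}},"required":["jaw","linear","dr"]}

```bash
mkdir -p pics
cat > h.py <<'E'
import numpy as np, cv2
from scipy.spatial.transform import Rotation as R
from bench import telemetry, optics, robot
def rot(r):
    r=np.array(r); return r if r.shape==(3,3) else R.from_quat(r).as_matrix()
def cap(n,f=None):
    c=optics.capture(n)
    if f: cv2.imwrite('pics/'+f,c['color'][:,:,::-1])
    np.savez('%s.npz'%n,**{k:np.array(v) for k,v in c.items()})
    return c
def load(n): return dict(np.load('%s.npz'%n))
def ray(c,u,v):
    K=np.array(c['K']);k=float(c['k1'])
    p=cv2.undistortPoints(np.array([[[u,v]]],float),K,np.array([k,0,0,0,0.]))[0,0]
    return np.array(c['xyz']),rot(c['rotation'])@np.array([p[0],-p[1],-1])
def onz(c,u,v,z):
    o,d=ray(c,u,v); return o+d*(z-o[2])/d[2]
def proj(c,P):
    q=(np.atleast_2d(P)-np.array(c['xyz']))@rot(c['rotation'])
    return cv2.projectPoints(q*[1,-1,-1],np.zeros(3),np.zeros(3),np.array(c['K']),np.array([float(c['k1']),0,0,0,0.]))[0][:,0]
def tri(a,b):
    o1,d1=ray(*a);o2,d2=ray(*b)
    s=np.linalg.lstsq(np.stack([d1,-d2],1),o2-o1,rcond=None)[0]
    p,q=o1+s[0]*d1,o2+s[1]*d2
    return (p+q)/2,np.linalg.norm(p-q)
E
python3 - <<'E'
from h import *
a=cap('scene');b=cap('top')
for n,c in(('s',a),('t',b)):
    cv2.imwrite(f'pics/{n}0.png',cv2.resize(c['color'][:,:,::-1],(800,600),interpolation=cv2.INTER_CUBIC)); print(c['xyz'],c['rotation'],c['K'],c['k1'])
print(telemetry.sense())
E
```

```text
[ 1.27715694 -0.22148729  0.97282253] [0.28564644 0.21370013 0.5630582  0.74545545] [[383.7068092    0.         261.59605152]
 [  0.         383.7068092  191.05565655]
 [  0.           0.           1.        ]] 0.0059263225356521055
[ 0.38859009 -0.00970616  1.35882705] [-0.04476169  0.04115886  0.71110283 -0.7004535 ] [[450.71656948   0.         262.27208812]
 [  0.         450.71656948 190.43865194]
 [  0.           0.           1.        ]] -0.16724104296359102
{'clock': 0.1, 'qpos': array([ 1.08902925e+00,  3.42657131e-01,  1.52491313e+00,  6.17904862e-06,
        1.27542209e+00, -1.46014502e-01]), 'joint_vel': array([ 0.00088885, -0.00133589, -0.00283662, -0.000676  , -0.00050511,
       -0.00061229]), 'joint_torque': array([ 1.28769050e-03, -4.34451091e+01, -2.46491468e+01, -1.45659660e-04,
        4.67798382e-03, -3.64244340e-05]), 'ee_pos': array([0.172798  , 0.49537839, 0.23869626]), 'tcp_rot': array([ 1.67089716e-01,  9.85941447e-01, -6.64740194e-04, -2.18896792e-04]), 'wrist_force': array([ 0.44902266,  0.04565627, -0.8650355 ]), 'torque': array([ 0.00064017, -0.01473816, -0.02568028]), 'opening': 1.0007472069035857}
```

View pics/s0.png

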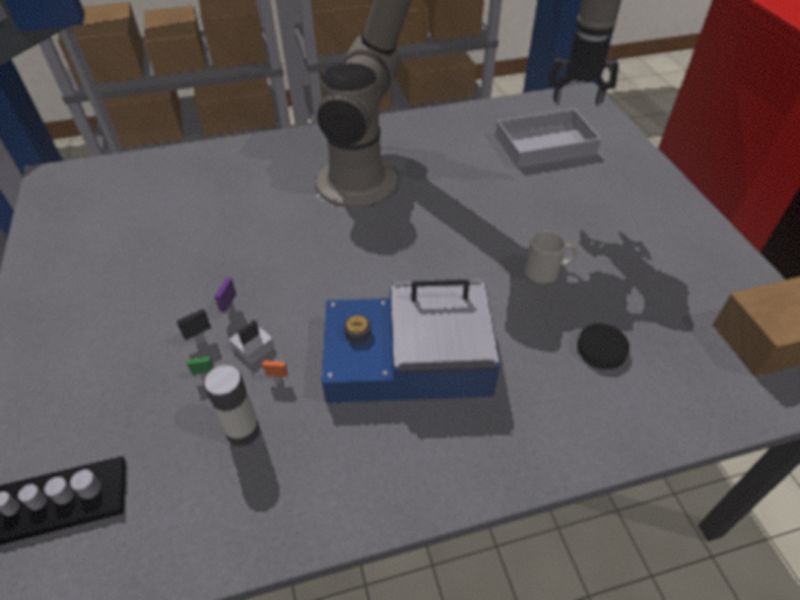

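View pics/t0.png

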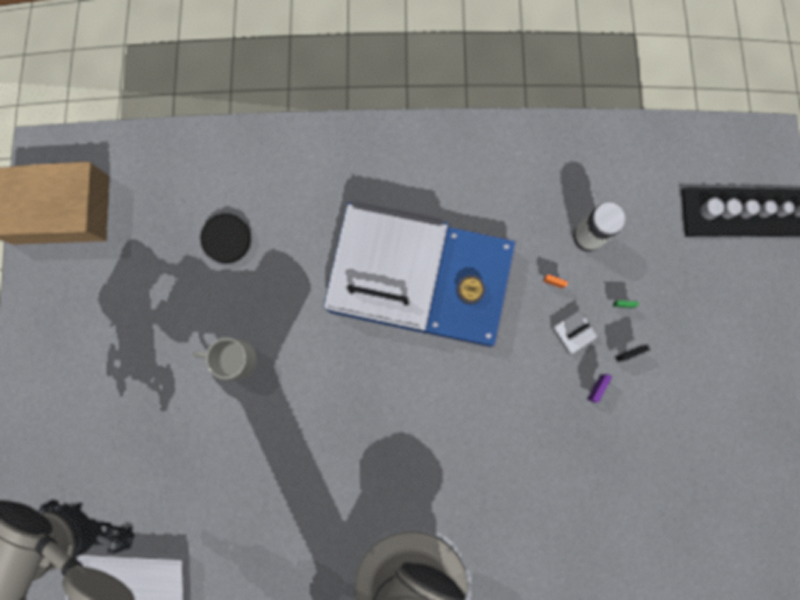

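The scene shows the stand with the small black key at about (577,329) in the enlarged top view. Coloured keys and a larger black one stand around it. The lock is at (470,289) and the handle runs (350,289)–(408,300).

Run:
```python
from h import *
s=load('scene');t=load('top')
T=lambda u,v,z: onz(t,u*.64,v*.64,z).round(4)
print('key',T(567,335,.068),T(589,323,.068),T(578,329,.068))
print('lock',T(470.5,289,.1))
print('deck corners',T(515,241,.07),T(493,345,.07))
print('plate',T(347,206,.106),T(447,226,.106),T(426,329,.106),T(327,309,.106))
print('handle',T(350,289,.15),T(408,300,.15))
print('bigkey',T(633,353,.09),'purple',T(600,388,.08),'orange',T(556,281,.08),'green',T(626,303,.08),'can',T(607,220,.17),'mug',T(226,359,.09))
f=lambda us,ut:tri((s,us[0]*.64,us[1]*.64),(t,ut[0]*.64,ut[1]*.64))
print('tri lock',f((358,327),(470.5,289)));print('key',f((248,331),(578,329)));print('big',f((194,322),(633,353)),'pur',f((225,293),(600,388)),'or',f((275,368),(556,281)))
for n,c,(x,y,w,h) in (('a',t,(340,120,100,75)),('b',s,(110,160,140,105))):
    cv2.imwrite(f'pics/{n}.png',cv2.resize(c['color'][y:y+h,x:x+w,::-1],(800,600),interpolation=cv2.INTER_CUBIC))
```

```text
key [ 0.4721 -0.2938  0.068 ] [ 0.4936 -0.3362  0.068 ] [ 0.4829 -0.315   0.068 ]
lock [ 0.5563 -0.1142  0.1   ]
deck corners [ 0.6496 -0.2025  0.07  ] [ 0.4562 -0.1555  0.07  ]
plate [0.7123 0.108  0.106 ] [ 0.6717 -0.074   0.106 ] [ 0.4848 -0.0325  0.106 ] [0.5233 0.1444 0.106 ]
handle [0.5529 0.0989 0.15  ] [ 0.5321 -0.0015  0.15  ]
bigkey [ 0.4353 -0.4108  0.09  ] purple [ 0.3732 -0.3491  0.08  ] orange [ 0.5715 -0.2747  0.08  ] green [ 0.5285 -0.4051  0.08  ] can [ 0.6652 -0.3515  0.17  ] mug [0.4361 0.3322 0.09  ]
tri lock (array([ 0.55841882, -0.11466493,  0.08539075]), np.float64(0.0015013545162183564))
key (array([ 0.48389401, -0.3190294 ,  0.05319228]), np.float64(0.0010910293125658093))
big (array([ 0.4365055 , -0.41971454,  0.05897281]), np.float64(0.0017352152639486902)) pur (array([ 0.37295186, -0.35476182,  0.05728767]), np.float64(0.0008043645185124591)) or (array([ 0.57717739, -0.28189037,  0.04116336]), np.float64(0.001608814969924375))
```

```bash
cat >> h.py <<'E'
def go(p,yaw,tilt=0):
    """linear(mm), dr for TCP p, tool pointing down, tool y at world angle yaw"""
    s=telemetry.sense(); M=R.from_quat(s['tcp_rot']); 
    y=np.array([np.cos(yaw),np.sin(yaw),0]); z=np.array([0,0,-1.]); x=np.cross(y,z)
    W=R.from_matrix(np.stack([x,y,z],1)); W=R.from_rotvec(tilt*np.cross(y,[0,0,-1.]))*W if tilt else W
    d=M.inv().apply(np.array(p)-s['ee_pos'])*1000
    print('lin',d.round(1).tolist(),'dr',(M.inv()*W).as_rotvec().round(3).tolist(),'n',round(np.linalg.norm(d)/50,1))
E
python3 - <<'E'
from h import *
go([.40,.30,.25],.9);go([.484,-.317,.2],.469)
E
```

```text
lin [-278.9, -109.6, -11.2] dr [-0.001, 0.0, 0.335] n 6.0
lin [-561.5, -664.4, 39.5] dr [-0.001, 0.0, 0.766] n 17.4
```

View pics/a.png

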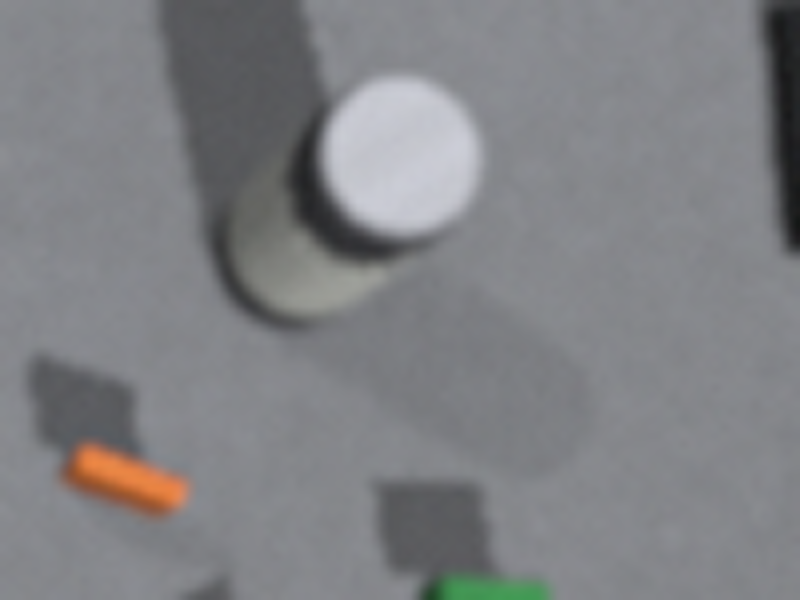

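That crop missed the key: it shows only the can, with the orange and green keys at its lower edge. The wrist camera will give the close look, so I'm moving now.

Emit:
carry_out --jaw '[0,0,0,0,0,0,0]' --linear '[[-46,-18,-2],[-92,-36,-4],[-138,-54,-6],[-184,-72,-8],[-230,-90,-10],[-279,-110,-11],[-279,-110,-11]]' --dr '[[0,0,0.06],[0,0,0.11],[0,0,0.17],[0,0,0.22],[0,0,0.28],[0,0,0.335],[0,0,0.335]]'

```text
clock: 0.8
ee_pos: [0.4038, 0.2963, 0.25]
tcp_rot: [0.333, 0.943, -0.0, 0.001]
wrist_force: [-0.1, 1.4, 0.5]
opening: 1.001
```

Run:
```python
from h import *
print(telemetry.sense()['ee_pos']);go([.484,-.317,.2],.469)
```

```text
[0.40382294 0.29626302 0.24997155]
lin [-447.1, -427.3, 50.8] dr [-0.0, 0.002, 0.424] n 12.4
```

Emit:
carry_out --jaw '[0,0,0,0,0,0,0,0]' --linear '[[-34,-33,0],[-68,-66,0],[-102,-99,0],[-136,-132,0],[-170,-165,0],[-204,-198,0],[-238,-231,0],[-272,-264,0]]' --dr '[[0,0,0.04],[0,0,0.08],[0,0,0.12],[0,0,0.16],[0,0,0.2],[0,0,0.24],[0,0,0.28],[0,0,0.32]]'

```text
clock: 1.6
ee_pos: [0.4488, -0.0771, 0.2502]
tcp_rot: [0.476, 0.88, 0.0, -0.0]
wrist_force: [1.3, 1.0, 0.4]
opening: 1.001
```

Run:
```python
from h import *
go([.484,-.317,.2],.469)
```

```text
lin [-220.1, -101.9, 50.0] dr [0.0, -0.001, 0.11] n 5.0
```

Emit:
carry_out --jaw '[0,0,0,0,0,0,0,0]' --linear '[[-36,-17,8],[-72,-34,16],[-108,-51,25],[-144,-68,33],[-180,-85,41],[-220,-102,50],[-220,-102,50],[-220,-102,50]]' --dr '[[0,0,0.02],[0,0,0.04],[0,0,0.06],[0,0,0.08],[0,0,0.1],[0,0,0.11],[0,0,0.11],[0,0,0.11]]'

```text
clock: 2.4
ee_pos: [0.4841, -0.3155, 0.1992]
tcp_rot: [0.523, 0.852, 0.0, -0.001]
wrist_force: [-0.3, 0.4, 1.4]
opening: 1.001
```

Run:
```python
from h import *
c=cap('wrist');print(telemetry.sense()['ee_pos'],c['xyz'],rot(c['rotation']).round(2).tolist(),c['K'][0],c['k1'])
cv2.imwrite('pics/w1.png',cv2.resize(c['color'][:,:,::-1],(800,600),interpolation=cv2.INTER_CUBIC))
```

```text
[ 0.48429186 -0.3147736   0.19977197] [ 0.449196   -0.24762539  0.33487027] [[0.89, -0.43, -0.13], [0.45, 0.85, 0.26], [-0.0, -0.3, 0.96]] [344.80709328   0.         259.15884617] -0.07359660354649268
```

View pics/w1.png

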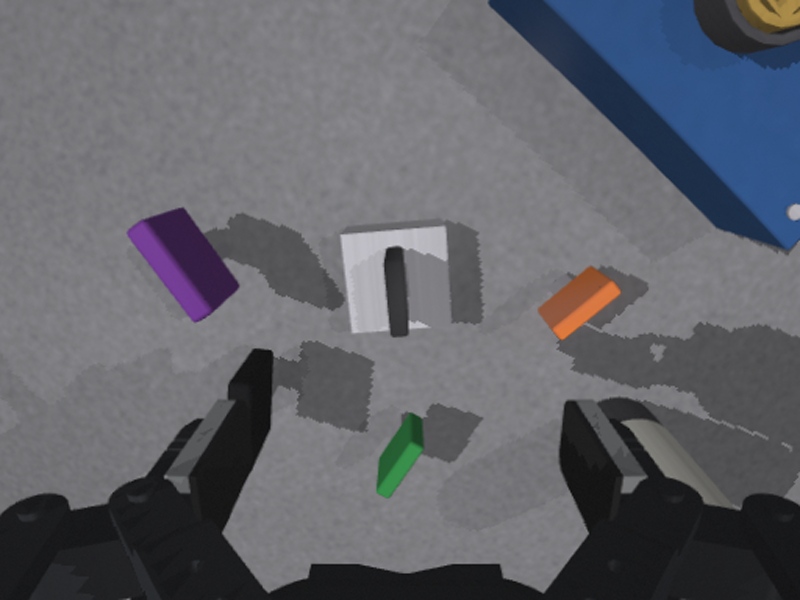

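Run:
```python
from h import *
c=load('wrist')
W=lambda u,v,z: onz(c,u*.64,v*.64,z)
A,B,C=W(341,235,.03),W(446,226,.03),W(352,333,.03)
print(A,B,C,'ctr',(B+C)/2,'yaw',np.arctan2(*(B-A)[1::-1]),np.arctan2(*(C-A)[1::-1])+np.pi/2,np.linalg.norm(B-A),np.linalg.norm(C-A))
e=[W(u,v,.068) for u,v in((388,334),(409,334))];print('key far end',(e[0]+e[1])/2)
m=(B+C)/2
for yaw in (.44,.47):
    Rz=R.from_euler('z',yaw).as_matrix()
    for z in(.03,.068): print(yaw,z,(proj(c,m*[1,1,0]+np.array([[x,y,z] for x in(-.005,.005) for y in(-.021,.021)])@Rz.T)/.64).round(0).tolist())
x,y,w,h=200,140,100,80
cv2.imwrite('pics/w1c.png',cv2.resize(c['color'][y:y+h,x:x+w,::-1],(750,600),interpolation=cv2.INTER_CUBIC))
```

```text
[ 0.44022234 -0.31180794  0.03      ] [ 0.49128541 -0.2801876   0.03      ] [ 0.47121628 -0.36288033  0.03      ] ctr [ 0.48125085 -0.32153396  0.03      ] yaw 0.5544472379461289 0.5454505037135551 0.06006066294415056 0.0597412203398238
key far end [ 0.49061822 -0.3379069   0.068     ]
0.44 0.03 [[388.0, 315.0], [390.0, 245.0], [405.0, 315.0], [407.0, 246.0]]
0.44 0.068 [[386.0, 338.0], [388.0, 260.0], [405.0, 338.0], [407.0, 260.0]]
0.47 0.03 [[389.0, 315.0], [389.0, 246.0], [406.0, 315.0], [406.0, 246.0]]
0.47 0.068 [[387.0, 338.0], [386.0, 260.0], [406.0, 338.0], [406.0, 260.0]]
```

View pics/w1c.png

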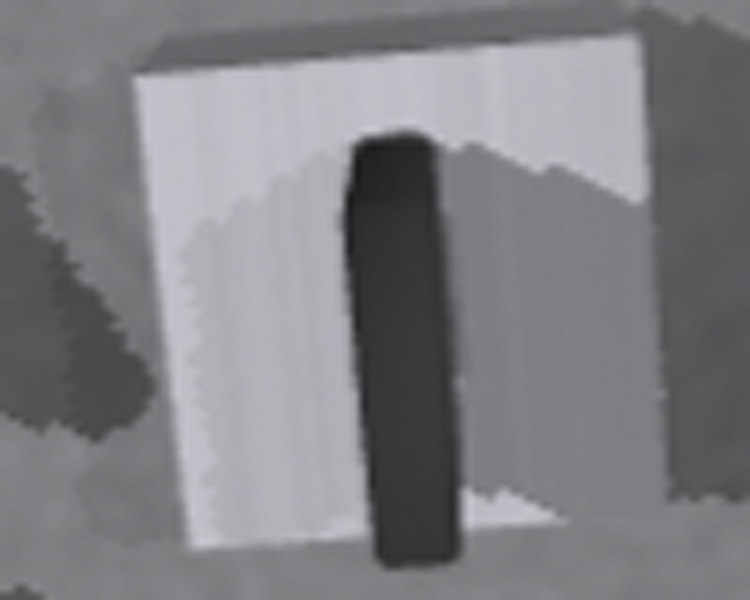

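The crop shows the key's top face running from (395,200) to (418,565), parallel to the stand's edge. That puts the yaw near 0.55.

Run:
```python
from h import *
c=load('wrist')
a=onz(c,252.7,166.7,.068);b=onz(c,255.7,215,.068)
print(a,b,(a+b)/2,np.arctan2(*(b-a)[1::-1])+np.pi/2,np.linalg.norm(a-b))
go([.482,-.321,.120],.545);go([.482,-.321,.045],.545)
```

```text
[ 0.47118856 -0.30330866  0.068     ] [ 0.49159373 -0.33863519  0.068     ] [ 0.48139115 -0.32097192  0.068     ] 0.5237981175456479 0.04079625593596734
lin [-4.7, -4.9, 79.8] dr [-0.0, -0.002, -0.075] n 1.6
lin [-4.8, -4.8, 154.8] dr [-0.0, -0.002, -0.075] n 3.1
```

Emit:
carry_out --jaw '[0.4,0.4,0.4,0.4,0.4,0.4,0.4]' --linear '[[-5,-5,20],[-5,-5,50],[-5,-5,80],[-5,-5,110],[-5,-5,135],[-5,-5,153],[-5,-5,153]]' --dr '[[0,0,-0.07],[0,0,-0.07],[0,0,-0.07],[0,0,-0.07],[0,0,-0.07],[0,0,-0.07],[0,0,-0.07]]'

```text
clock: 3.15
ee_pos: [0.4813, -0.3198, 0.0455]
tcp_rot: [0.492, 0.871, 0.001, -0.002]
wrist_force: [-0.2, -0.6, -0.3]
opening: 0.602
```

Emit:
carry_out --jaw '[0.6,0.8,1,1,1,1,1,1]' --linear '[[0,0,0],[0,0,0],[0,0,0],[0,0,0],[0,0,0],[0,0,0],[0,0,0],[0,0,0]]' --dr '[[0,0,0],[0,0,0],[0,0,0],[0,0,0],[0,0,0],[0,0,0],[0,0,0],[0,0,0]]' --squeeze 60

```text
clock: 3.95
ee_pos: [0.483, -0.3229, 0.0489]
tcp_rot: [0.493, 0.87, 0.0, 0.001]
wrist_force: [0.2, 1.7, 6.9]
opening: 0.103
```

Run:
```python
from h import *
s=telemetry.sense();print(s['ee_pos'],s['opening'],s['wrist_force'],s['torque'])
y=R.from_quat(s['tcp_rot']).apply([0,1,0]);print(np.arctan2(y[1],y[0]))
```

```text
[ 0.48300517 -0.32289697  0.04890423] 0.10330284870490791 [0.22685022 1.70845239 6.93207453] [ 0.29990936 -0.02161556 -0.02729772]
0.5399283947593643
```

Emit:
carry_out --jaw '[1,1,1,1,1,1]' --linear '[[0,0,-10],[0,0,-30],[0,0,-60],[0,0,-100],[0,0,-130],[0,0,-130]]' --dr '[[0,0,0],[0,0,0],[0,0,0],[0,0,0],[0,0,0],[0,0,0]]'

```text
clock: 4.55
ee_pos: [0.4839, -0.3242, 0.1829]
tcp_rot: [0.493, 0.87, -0.001, 0.005]
wrist_force: [0.1, 0.0, -1.2]
opening: 0.108
```

Run:
```python
from h import *
s=telemetry.sense();print(s['ee_pos'],s['opening'],s['wrist_force'],s['torque'])
y=R.from_quat(s['tcp_rot']).apply([0,1,0]);print(np.arctan2(y[1],y[0]))
c=cap('wrist')
np.savez('wl.npz',**c)
x,y,w,h=150,120,240,180
cv2.imwrite('pics/w2.png',cv2.resize(c['color'][y:y+h,x:x+w,::-1],(800,600),interpolation=cv2.INTER_CUBIC))
go([.5572,-.1145,.20],-.26)
```

```text
[ 0.48392461 -0.32422594  0.18289484] 0.10753630248242467 [ 0.12814105  0.04730512 -1.17001151] [-0.02457388 -0.00828826 -0.02922901]
0.5399459921205658
lin [140.9, 171.1, -20.2] dr [0.004, 0.004, 0.8] n 4.5
```

View pics/w2.png

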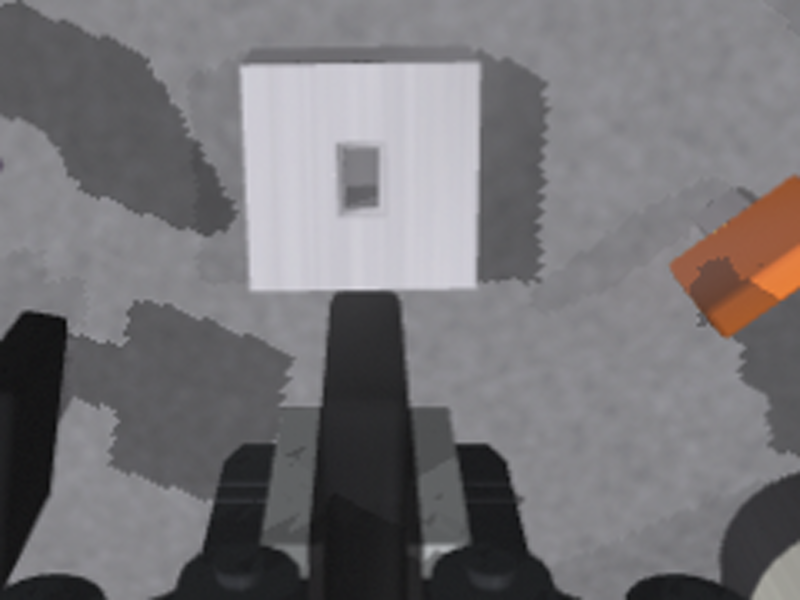

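The key is held: the slot is empty and the bow sits between the pads, its near lower edge at crop (365,292). The measured TCP is off by a few mm, so I'm checking whether it settles while moving towards the lock.

Emit:
carry_out --jaw '[1,1,1,1,1,1,1,1]' --linear '[[20,24,-3],[40,48,-6],[60,72,-9],[80,96,-12],[100,120,-15],[120,145,-18],[141,171,-20],[141,171,-20]]' --dr '[[0,0,0.1],[0,0,0.2],[0,0,0.3],[0,0,0.4],[0,0,0.5],[0,0,0.6],[0,0,0.7],[0,0,0.8]]'

```text
clock: 5.4
ee_pos: [0.5566, -0.11, 0.1964]
tcp_rot: [0.793, 0.609, -0.0, -0.001]
wrist_force: [0.3, -0.7, -0.8]
opening: 0.105
```

Emit:
carry_out --jaw '[1,1,1]' --linear '[[0,0,0],[0,0,0],[0,0,0]]' --dr '[[0,0,0],[0,0,0],[0,0,0]]'

```text
clock: 5.7
ee_pos: [0.5559, -0.1144, 0.1968]
tcp_rot: [0.793, 0.61, -0.0, -0.0]
wrist_force: [0.1, -0.2, -0.7]
opening: 0.103
```

Run:
```python
from h import *
for i in range(2):
    s=telemetry.sense();print(s['ee_pos'],s['wrist_force'],R.from_quat(s['tcp_rot']).as_matrix().round(3).tolist())
    c=cap('wrist')
np.savez('wk.npz',**c)
l=np.load('wl.npz')
x,y,w,h=130,0,300,225
cv2.imwrite('pics/w3.png',cv2.resize(c['color'][y:y+h,x:x+w,::-1],(800,600),interpolation=cv2.INTER_CUBIC))
c=cap('scene');cap('top')
x,y,w,h=170,120,160,120
cv2.imwrite('pics/s3.png',cv2.resize(c['color'][y:y+h,x:x+w,::-1],(800,600),interpolation=cv2.INTER_CUBIC))
```

```text
[ 0.55589285 -0.11435302  0.19675189] [ 0.11455661 -0.18784039 -0.72403687] [[0.256, 0.967, -0.001], [0.967, -0.256, 0.0], [0.0, -0.001, -1.0]]
[ 0.55595061 -0.11441818  0.1969007 ] [-0.56878004  0.45247549 -1.21154779] [[0.257, 0.966, -0.001], [0.966, -0.257, 0.0], [0.0, -0.001, -1.0]]
```

View pics/w3.png

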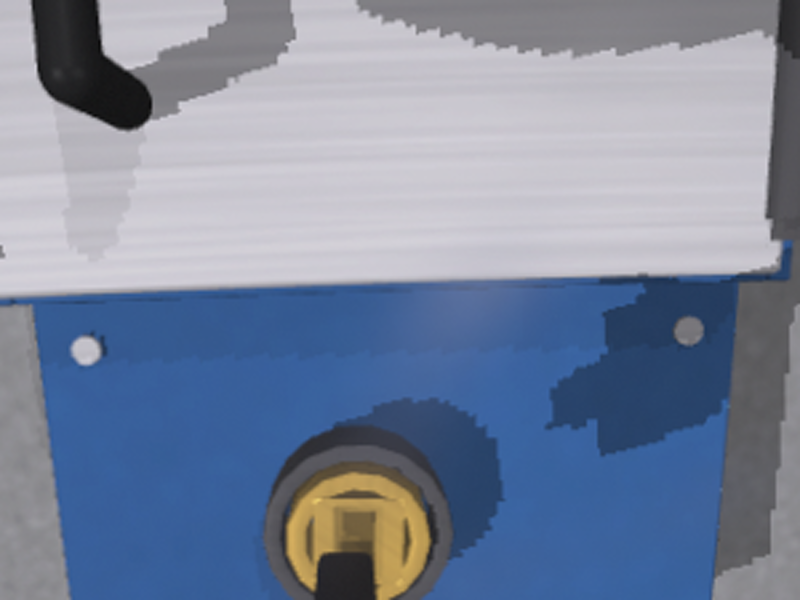

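View pics/s3.png

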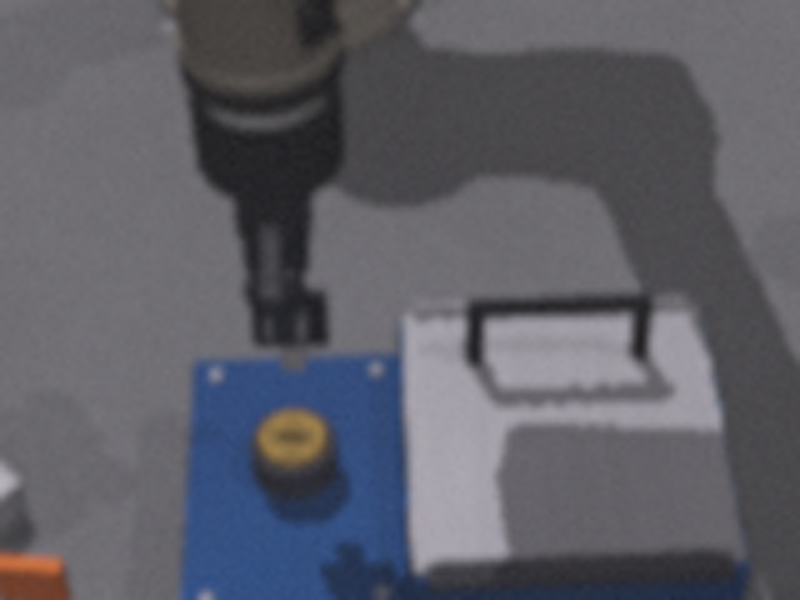

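The blade shows below the jaws at scene pixel about (228.6,192), and the lock is half hidden by the key in the wrist view. I'm moving back 55 mm along tool x to see the slot.

Emit:
carry_out --jaw '[1,1,1,1]' --linear '[[-30,0,0],[-55,0,0],[-55,0,0],[-55,0,0]]' --dr '[[0,0,0],[0,0,0],[0,0,0],[0,0,0]]'

```text
clock: 6.3
ee_pos: [0.542, -0.1674, 0.1973]
tcp_rot: [0.793, 0.609, 0.0, -0.0]
wrist_force: [-0.4, -0.4, 0.0]
opening: 0.108
```

Run:
```python
from h import *
sc=load('scene')
for off in(-.006,0,.006):
  P=np.array([.55595,-.1144,.1969])+off*np.array([.257,.966,0])
  print(off,proj(sc,[P-[0,0,.0189],P-[0,0,.0409]]).round(1).tolist())
s=telemetry.sense();print(s['ee_pos'])
c=cap('wrist');c2=cap('scene')
g=c['color'][:,:,::-1]
A=cv2.resize(g[60:240,200:360],(533,600),interpolation=cv2.INTER_CUBIC)
B=cv2.resize(sc['color'][165:215,207:252,::-1],(266,295),interpolation=cv2.INTER_CUBIC)
p=proj(c2,[s['ee_pos']-[0,0,.03]])[0].astype(int);print('B2 origin',p-[22,25])
C=cv2.resize(c2['color'][p[1]-25:p[1]+25,p[0]-22:p[0]+23,::-1],(266,295),interpolation=cv2.INTER_CUBIC)
cv2.imwrite('pics/w4.png',np.hstack([A,np.vstack([B,C,np.zeros((10,266,3),np.uint8)])]))
```

```text
-0.006 [[224.6, 187.7], [225.2, 193.0]]
0 [[226.8, 187.7], [227.3, 192.9]]
0.006 [[228.9, 187.7], [229.4, 192.9]]
[ 0.5420225  -0.16735327  0.19726381]
B2 origin [185 165]
```

View pics/w4.png

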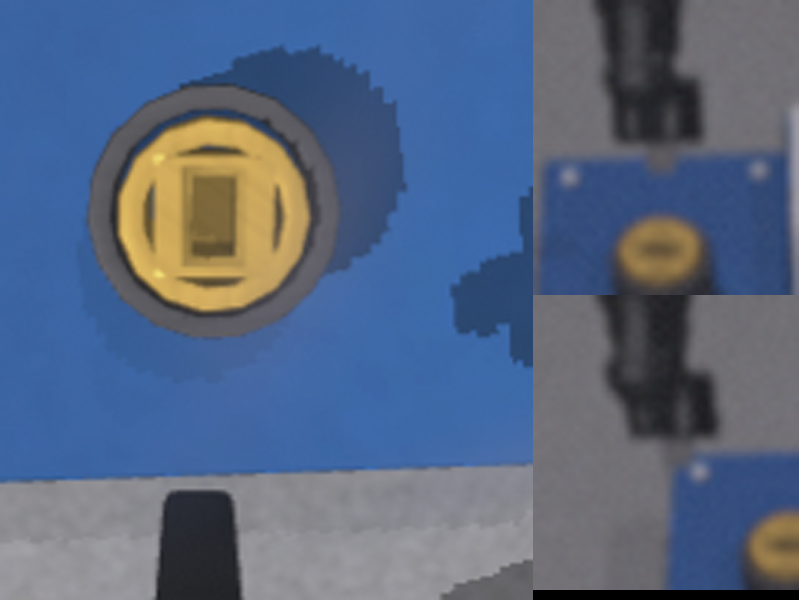

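Run:
```python
from h import *
c=load('wrist');s=telemetry.sense();M=R.from_quat(s['tcp_rot']);T=s['ee_pos'];c2=load('scene')
L=onz(c,264.2,124.4,.1);print('lock wrist',L,'slot',onz(c,264.1,124.7,.1), 'proj scene',proj(c2,[L]))
for dz in(.015,.0189,.023):
    p=onz(c,259.1,207,T[2]-dz);print(dz,'near bow face in tool mm',(M.inv().apply(p-T)*1000).round(1))
# slot edges yaw
a=onz(c,200+183/3.333,60+170/3.333,.1);b=onz(c,200+183/3.333,60+262/3.333,.1);print('slot y yaw-90',np.arctan2(*(a-b)[1::-1])-np.pi/2)
# brass centre in scene
g=c2['color'].astype(int);m=((g[...,0]-g[...,2])>45)&(g[...,0]>100);n,lab,st,ce=cv2.connectedComponentsWithStats(m.astype(np.uint8))
for i in range(1,n):
    if st[i,4]>40 and abs(ce[i]-proj(c2,[L])[0]).max()<20: print(st[i],ce[i],onz(c2,*ce[i],.1))
```

```text
lock wrist [ 0.55800628 -0.11741095  0.1       ] slot [ 0.55789117 -0.11758548  0.1       ] proj scene [[227.62477309 206.2464068 ]]
0.015 near bow face in tool mm [22.1 -0.8 15. ]
0.0189 near bow face in tool mm [20.7 -0.8 18.9]
0.023 near bow face in tool mm [19.3 -0.8 23. ]
slot y yaw-90 -0.2654536399169116
[222 203  13  10 101] [228.08910891 207.21782178] [ 0.56199417 -0.1169039   0.1       ]
```

Run:
```python
from h import *
print(telemetry.sense()['ee_pos']);go([.5582,-.1183,.152],-.265)
```

```text
[ 0.5422799  -0.16641375  0.19728865]
lin [50.6, 3.0, 45.3] dr [-0.0, -0.0, 0.005] n 1.4
```

Emit:
carry_out --jaw '[1,1,1,1,1,1,1,1]' --linear '[[25,3,10],[45,3,20],[51,3,32],[51,3,45],[51,3,45],[51,3,45],[51,3,45],[51,3,45]]' --dr '[[0,0,0],[0,0,0],[0,0,0],[0,0,0],[0,0,0],[0,0,0],[0,0,0],[0,0,0]]'

```text
clock: 7.2
ee_pos: [0.5584, -0.119, 0.1529]
tcp_rot: [0.793, 0.609, 0.0, 0.001]
wrist_force: [-0.1, 0.3, -1.7]
opening: 0.107
```

Run:
```python
from h import *
sc=cap('scene');t=cap('top');s=telemetry.sense();print(s['ee_pos'],s['wrist_force'])
B=cv2.resize(sc['color'][175:220,200:260,::-1],(800,600),interpolation=cv2.INTER_CUBIC)
cv2.imwrite('pics/s5.png',B);go([.5582,-.1183,.152],-.265)
print(((proj(sc,[[.558,-.1175,.1],[.5582,-.1183,s['ee_pos'][2]-.0409],[.5582,-.1183,s['ee_pos'][2]-.0189]])-[200,175])*13.33).round())
```

```text
[ 0.55836844 -0.11881245  0.1527566 ] [-0.82979123 -0.90652786 -0.25767188]
lin [0.5, -0.3, 0.8] dr [0.001, 0.0, 0.005] n 0.0
[[368. 417.]
 [361. 384.]
 [355. 318.]]
```

View pics/s5.png

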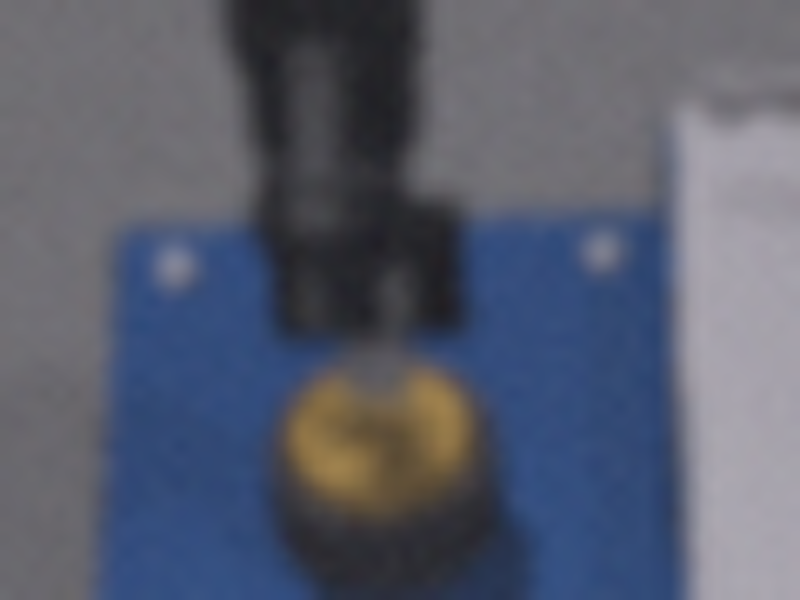

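The blade (column ~379) stands over the brass face's centre (~380) in this crop, so the alignment is good. I'm inserting now.

Emit:
carry_out --jaw '[1,1,1,1,1,1,1]' --linear '[[0,0,5],[0,0,9],[0,0,13],[0,0,17],[0,0,21],[0,0,21],[0,0,21]]' --dr '[[0,0,0],[0,0,0],[0,0,0],[0,0,0],[0,0,0],[0,0,0],[0,0,0]]'

```text
clock: 8.0
ee_pos: [0.5581, -0.1184, 0.1311]
tcp_rot: [0.793, 0.609, -0.0, -0.0]
wrist_force: [-0.1, 0.7, -0.4]
opening: 0.105
```

Tip is 10 mm inside the slot with no contact force. Continuing to the shoulder.

Emit:
carry_out --jaw '[1,1,1,1,1,1,1]' --linear '[[0,0,4],[0,0,8],[0,0,11],[0,0,14],[0,0,16],[0,0,18],[0,0,18]]' --dr '[[0,0,0],[0,0,0],[0,0,0],[0,0,0],[0,0,0],[0,0,0],[0,0,0]]'

```text
clock: 8.7
ee_pos: [0.5585, -0.1185, 0.1185]
tcp_rot: [0.793, 0.61, 0.001, 0.002]
wrist_force: [-14.6, 2.3, 37.5]
opening: 0.107
```

Contact came at z = 0.1185 with 37 N, where the shoulder was expected. I'm easing the push and turning clockwise.

Emit:
carry_out --jaw '[1,1,1,1,1,1,1,1]' --linear '[[0,0,-4],[0,0,-4],[0,-0.4,-4],[0,-0.5,-4],[0,-0.6,-4],[0.2,-0.8,-4],[0.2,-0.9,-4],[0.2,-1,-4]]' --dr '[[0,0,0.05],[0,0,0.17],[0,0,0.3],[0,0,0.43],[0,0,0.56],[0,0,0.69],[0,0,0.82],[0,0,0.95]]'

```text
clock: 9.5
ee_pos: [0.5576, -0.1182, 0.1188]
tcp_rot: [0.984, 0.177, 0.001, 0.001]
wrist_force: [-3.3, -0.7, 10.0]
opening: 0.102
```

Run:
```python
from h import *
s=telemetry.sense();print(s['ee_pos'],s['wrist_force'],s['torque'],s['opening']);y=R.from_quat(s['tcp_rot']).apply([0,1,0]);print(np.arctan2(y[1],y[0]))
```

```text
[ 0.5575618  -0.11817086  0.1187888 ] [-3.30686352 -0.68139201 10.04100488] [-0.04102244  0.65802542  0.06533422] 0.10232306564963617
-1.2151441554654498
```

Emit:
carry_out --jaw '[1,1,1,1,1,1,1]' --linear '[[0,0,0],[0,0,0],[0,0,0],[0,0,0],[0,0,0],[0,0,0],[0,0,0]]' --dr '[[0,0,0.12],[0,0,0.24],[0,0,0.36],[0,0,0.48],[0,0,0.54],[0,0,0.6],[0,0,0.6]]'

```text
clock: 10.2
ee_pos: [0.5574, -0.1175, 0.1188]
tcp_rot: [0.993, -0.12, 0.0, -0.0]
wrist_force: [-4.4, 1.8, 12.4]
opening: 0.103
```

Run:
```python
from h import *
s=telemetry.sense();print(s['ee_pos'],s['wrist_force'],s['torque'],s['opening']);y=R.from_quat(s['tcp_rot']).apply([0,1,0]);print(np.arctan2(y[1],y[0]))
```

```text
[ 0.55735566 -0.1175481   0.1187811 ] [-4.40155522  1.77112163 12.3962793 ] [ 0.33830797  0.7763988  -0.07027645] 0.10259229994064308
-1.8115020782373488
```

Emit:
carry_out --jaw '[1,1,1,1]' --linear '[[0,0,0],[0,0,0],[0,0,0],[0,0,0]]' --dr '[[0,0,0.05],[0,0,0.1],[0,0,0.15],[0,0,0.15]]'

```text
clock: 10.6
ee_pos: [0.5574, -0.117, 0.1188]
tcp_rot: [0.981, -0.194, 0.0, -0.001]
wrist_force: [-3.6, 3.9, 12.0]
opening: 0.104
```

Run:
```python
from h import *
s=telemetry.sense();print(s['ee_pos'],s['wrist_force'],s['torque'],s['opening']);y=R.from_quat(s['tcp_rot']).apply([0,1,0]);print(np.arctan2(y[1],y[0]))
```

```text
[ 0.55742138 -0.11701275  0.11880551] [-3.56394831  3.89425453 11.96084606] [0.70169381 0.77413564 0.24382878] 0.10352531542664713
-1.9605687555738438
```

The moment now resists at 0.24 N m, well above the lock's 0.04, so the lock is at its stop. I'm relieving the grip, opening and rising.

Emit:
carry_out --jaw '[1,1,0.6,0.5,0.5,0.5]' --linear '[[0,0,-3],[0,0,-4],[0,0,-4],[0,0,-4],[0,0,-4],[0,0,-4]]' --dr '[[0,0,-0.04],[0,0,-0.08],[0,0,-0.08],[0,0,-0.08],[0,0,-0.08],[0,0,-0.08]]'

```text
clock: 11.2
ee_pos: [0.5573, -0.118, 0.1213]
tcp_rot: [0.988, -0.154, 0.0, -0.0]
wrist_force: [-0.5, -0.4, 0.7]
opening: 0.497
```

Emit:
carry_out --jaw '[0.5,0.5,0.5,0.5,0.5,0.5]' --linear '[[0,0,-10],[0,0,-40],[0,0,-80],[0,0,-110],[0,0,-120],[0,0,-120]]' --dr '[[0,0,0],[0,0,0],[0,0,0],[0,0,0],[0,0,0],[0,0,0]]'

```text
clock: 11.8
ee_pos: [0.5579, -0.1181, 0.2431]
tcp_rot: [0.988, -0.154, 0.002, 0.0]
wrist_force: [0.5, -0.1, -0.6]
opening: 0.501
```

Run:
```python
from h import *
print(telemetry.sense()['ee_pos'])
go([.50,-.06,.25],-.22);go([.54,.05,.21],-.22)
```

```text
[ 0.55788866 -0.11814204  0.24306813]
lin [-72.8, -37.8, -7.2] dr [0.003, -0.003, -1.66] n 1.6
lin [-68.3, -154.7, 32.8] dr [0.003, -0.003, -1.66] n 3.4
```

Emit:
carry_out --jaw '[0.3,0.2,0.1,0,0,0,0,0]' --linear '[[-8,-18,0],[-16,-36,0],[-24,-54,0],[-32,-72,0],[-40,-90,0],[-48,-108,0],[-56,-126,0],[-62,-142,0]]' --dr '[[0,0,-0.14],[0,0,-0.28],[0,0,-0.42],[0,0,-0.56],[0,0,-0.7],[0,0,-0.84],[0,0,-0.98],[0,0,-1.12]]'

```text
clock: 12.6
ee_pos: [0.5403, 0.0372, 0.2393]
tcp_rot: [0.918, 0.397, -0.002, -0.001]
wrist_force: [0.9, 0.2, 0.3]
opening: 1.0
```

Run:
```python
from h import *
go([.543,.049,.235],-.22)
```

```text
lin [10.4, -6.1, 4.3] dr [-0.004, 0.001, -0.534] n 0.3
```

Emit:
carry_out --jaw '[0,0,0,0,0,0]' --linear '[[2,-1,0],[4,-2,0],[8,-4,2],[10,-6,4],[10,-6,4],[10,-6,4]]' --dr '[[0,0,-0.13],[0,0,-0.27],[0,0,-0.41],[0,0,-0.534],[0,0,-0.534],[0,0,-0.534]]'

```text
clock: 13.2
ee_pos: [0.5434, 0.0475, 0.236]
tcp_rot: [0.783, 0.622, -0.001, -0.001]
wrist_force: [0.2, -0.4, -0.5]
opening: 1.001
```

Run:
```python
from h import *
c=cap('wrist');sc=cap('scene');t=cap('top')
go([.543,.049,.235],-.22)
rs=lambda g,x,y,w,h,W,H: cv2.resize(g['color'][y:y+h,x:x+w,::-1],(W,H),interpolation=cv2.INTER_CUBIC)
# wrist 133..; scene around lock; top around console right
cv2.imwrite('pics/m6.png',np.vstack([np.hstack([rs(c,0,0,512,384,533,400),rs(sc,203,165,50,75,267,400)]),np.hstack([rs(t,200,120,160,80,400,200),rs(t,270,150,60,30,400,200)])]))
p=proj(c,[[.544,.0496,.15],[.5332,.0008,.15],[.5548,.0984,.15],[.558,-.1175,.1]]);print((p*533/512).round(0).tolist())
```

```text
lin [1.4, -1.2, 1.9] dr [-0.001, 0.0, -0.008] n 0.1
[[272.0, 209.0], [272.0, 278.0], [271.0, 132.0], [327.0, 355.0]]
```

View pics/m6.png

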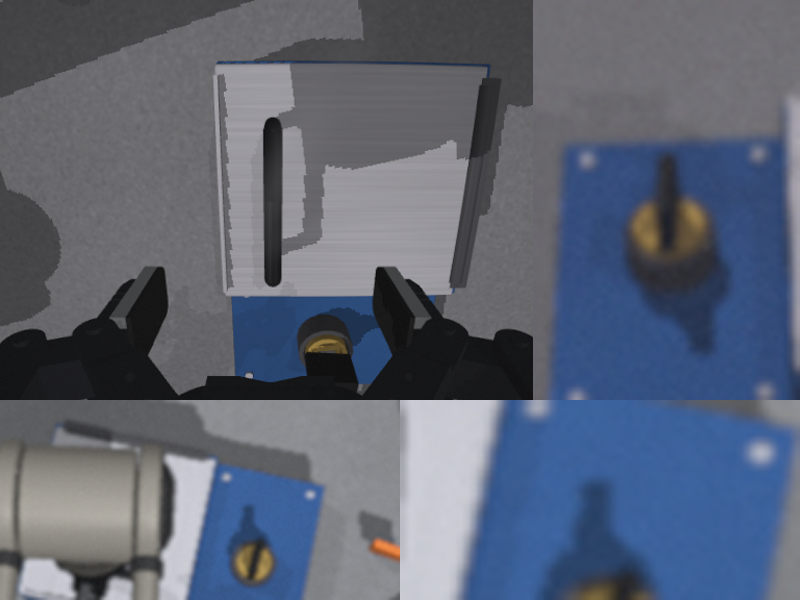

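The wrist view shows the handle bar at column 272, rows 120–284, matching my prediction. The key stands in the lock, turned about 90°. I'm descending onto the handle.

Emit:
carry_out --jaw '[0,0,0,0,0,0]' --linear '[[0,0,30],[0,0,60],[0,0,85],[0,0,97],[0,0,97],[0,0,97]]' --dr '[[0,0,0],[0,0,0],[0,0,0],[0,0,0],[0,0,0],[0,0,0]]'

```text
clock: 13.95
ee_pos: [0.5446, 0.0475, 0.1412]
tcp_rot: [0.782, 0.623, 0.001, 0.0]
wrist_force: [0.0, -0.6, 0.3]
opening: 0.994
```

Emit:
carry_out --jaw '[0.5,0.8,1,1,1,1,1,1]' --linear '[[0,0,0],[0,0,0],[0,0,0],[0,0,0],[0,0,0],[0,0,0],[0,0,0],[0,0,0]]' --dr '[[0,0,0],[0,0,0],[0,0,0],[0,0,0],[0,0,0],[0,0,0],[0,0,0],[0,0,0]]' --squeeze 60

```text
clock: 14.75
ee_pos: [0.5448, 0.0474, 0.1406]
tcp_rot: [0.782, 0.623, 0.001, 0.001]
wrist_force: [4.8, -0.7, -1.1]
opening: 0.114
```

Run:
```python
from h import *
s=telemetry.sense();print(s['ee_pos'],s['wrist_force'],s['opening'])
M=R.from_quat(s['tcp_rot'])
for k in range(0,9):
    th=.785*k/8; a=np.arctan2(.05,.155);r=np.hypot(.155,.05)
    print(round(th,2),'y',round((-r*np.cos(a+th)+.155)*1000,1),'z',round(-(r*np.sin(a+th)-.05)*1000,1))
print(M.as_matrix().round(3))
```

```text
[0.54477972 0.04740646 0.14056082] [ 4.84787697 -0.74019405 -1.0618597 ] 0.1135355897369897
0.0 y 0.0 z -0.0
0.1 y 5.6 z -14.9
0.2 y 12.7 z -29.3
0.29 y 21.2 z -42.8
0.39 y 30.9 z -55.5
0.49 y 41.8 z -67.1
0.59 y 53.9 z -77.7
0.69 y 66.9 z -87.0
0.79 y 80.7 z -94.9
[[ 0.224  0.975  0.002]
 [ 0.975 -0.224 -0.   ]
 [ 0.     0.002 -1.   ]]
```

Emit:
carry_out --jaw '[1,1,1,1,1,1]' --linear '[[0,2.5,-7],[0,5.6,-15],[0,9,-22],[0,12.7,-29.3],[0,12.7,-29.3],[0,12.7,-29.3]]' --dr '[[0,0,0],[0,0,0],[0,0,0],[0,0,0],[0,0,0],[0,0,0]]'

```text
clock: 15.35
ee_pos: [0.5561, 0.0448, 0.1693]
tcp_rot: [0.782, 0.623, -0.0, -0.0]
wrist_force: [2.9, -0.3, -5.6]
opening: 0.116
```

Run:
```python
from h import *
s=telemetry.sense();print(s['ee_pos'],s['wrist_force'],s['torque'],s['opening'])
```

```text
[0.55612277 0.04481247 0.16932579] [ 2.8769995  -0.26385002 -5.64220636] [-0.047661   -0.47088495  0.01305041] 0.11584465790327256
```

Emit:
carry_out --jaw '[1,1,1,1,1,1,1,1]' --linear '[[0,8.5,-13.5],[0,18.2,-26.2],[0,29.1,-37.8],[0,41.2,-48.4],[0,54.2,-57.7],[0,61,-62],[0,68,-65.6],[0,68,-65.6]]' --dr '[[0,0,0],[0,0,0],[0,0,0],[0,0,0],[0,0,0],[0,0,0],[0,0,0],[0,0,0]]'

```text
clock: 16.15
ee_pos: [0.6198, 0.0302, 0.2381]
tcp_rot: [0.782, 0.623, -0.002, -0.002]
wrist_force: [-15.6, 1.1, 17.7]
opening: 0.116
```

Emit:
carry_out --jaw '[1,1,1,1]' --linear '[[0,0,0],[0,0,0],[0,0,0],[0,0,0]]' --dr '[[0,0,0],[0,0,0],[0,0,0],[0,0,0]]'

```text
clock: 16.55
ee_pos: [0.6192, 0.0303, 0.2378]
tcp_rot: [0.782, 0.623, -0.002, -0.002]
wrist_force: [-14.6, 1.6, 16.5]
opening: 0.116
```

Run:
```python
from h import *
s=telemetry.sense();print(s['ee_pos'],s['wrist_force'],s['torque'],s['opening'])
# hinge from lock-based console pose
yaw=-.222;L=np.array([.558,-.1175]);r=np.array([[np.cos(yaw),-np.sin(yaw)],[np.sin(yaw),np.cos(yaw)]])
d=(s['ee_pos'][:2]-(L+r@[.105,.16]))@r;z=s['ee_pos'][2]+.011-.1
print('handle rel hinge',d,z,'r',np.hypot(d[0],z),'angle',np.arctan2(z,-d[0])-np.arctan2(.05,.155))
d0=s['ee_pos']-[.5448,.0474,.1406];dx=d0[:2]@r[:,0];print('rel start',dx,d0[2],np.arctan2(.05+d0[2],.155-dx)-np.arctan2(.05,.155))
c=cap('scene');w=cap('wrist');t=cap('top')
rs=lambda g,x,y,w,h,W,H: cv2.resize(g['color'][y:y+h,x:x+w,::-1],(W,H),interpolation=cv2.INTER_CUBIC)
cv2.imwrite('pics/m7.png',np.hstack([rs(c,190,120,150,150,500,500),np.vstack([rs(w,0,0,512,384,300,250),rs(t,190,110,180,150,300,250)])]))
```

```text
[0.61924428 0.03033639 0.23777284] [-14.56082574   1.56285183  16.45492508] [ 0.33256364  2.74465567 -0.03018577] 0.11580954575469758
handle rel hinge [-0.07780948 -0.00230683] 0.14877284363565177 r 0.16789185117723385 angle 0.7768695990314884
rel start 0.07637442609350546 0.09717284363565176 0.7680915059534963
```

View pics/m7.png

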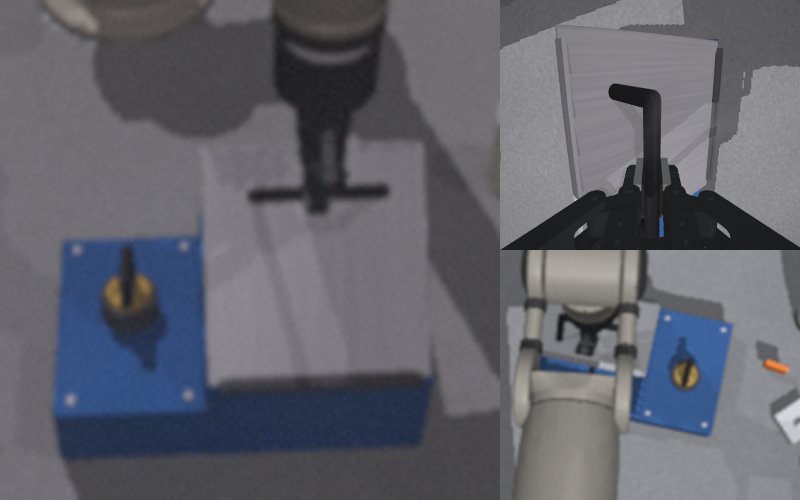

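The guard is open near 45° and the key is still in place, but the gripper pushes about 20 N radially towards the hinge. I'm correcting a few mm outward and slightly further open.

Emit:
carry_out --jaw '[1,1,1,1,1,1]' --linear '[[0,0.5,-2],[0,0.8,-4],[0,0.8,-4],[0,0.8,-4],[0,0.8,-4],[0,0.8,-4]]' --dr '[[0,0,0],[0,0,0],[0,0,0],[0,0,0],[0,0,0],[0,0,0]]'

```text
clock: 17.3
ee_pos: [0.6208, 0.03, 0.2389]
tcp_rot: [0.782, 0.623, -0.002, -0.002]
wrist_force: [-7.2, 1.6, 2.4]
opening: 0.12
```

Run:
```python
from h import *
s=telemetry.sense();print(s['ee_pos'],s['wrist_force'],s['torque'],s['opening'])
yaw=-.222;L=np.array([.558,-.1175]);r=np.array([[np.cos(yaw),-np.sin(yaw)],[np.sin(yaw),np.cos(yaw)]])
d=(s['ee_pos'][:2]-(L+r@[.105,.16]))@r;z=s['ee_pos'][2]+.011-.1
print('angle',np.arctan2(z,-d[0])-np.arctan2(.05,.155))
d0=s['ee_pos']-[.5448,.0474,.1406];dx=d0[:2]@r[:,0];print('rel start',np.arctan2(.05+d0[2],.155-dx)-np.arctan2(.05,.155))
# plate angle from the wrist view: near/far plate edge check
w=cap('wrist')
h3=np.append(L+r@[.105,.16],.1)
for th in(.72,.785,.85):
    P=[]
    for x,y in((-.196,.093),(-.196,-.093),(0,.093),(0,-.093)):
        q=np.array([x*np.cos(th)-0.006*np.sin(th)*-1*-1, y, -x*np.sin(th)+.006*np.cos(th)])
        P.append(np.append(h3[:2]+r@q[:2],h3[2]+q[2]))
    print(th,proj(w,P).round(0).tolist())
g=cv2.cvtColor(w['color'],cv2.COLOR_RGB2GRAY)
cv2.imwrite('pics/w8.png',cv2.resize(w['color'][:,:,::-1],(800,600)))
```

```text
[0.62082236 0.02999286 0.23886907] [-7.24384828  1.59201661  2.40013326] [ 0.24177752  1.47342314 -0.01638632] 0.1198675302025521
angle 0.7884036323150683
rel start 0.779709300594285
0.72 [[68.0, 41.0], [127.0, 404.0], [358.0, 61.0], [342.0, 282.0]]
0.785 [[77.0, 37.0], [137.0, 419.0], [358.0, 61.0], [342.0, 282.0]]
0.85 [[89.0, 32.0], [149.0, 434.0], [357.0, 61.0], [341.0, 281.0]]
```

View pics/w8.png

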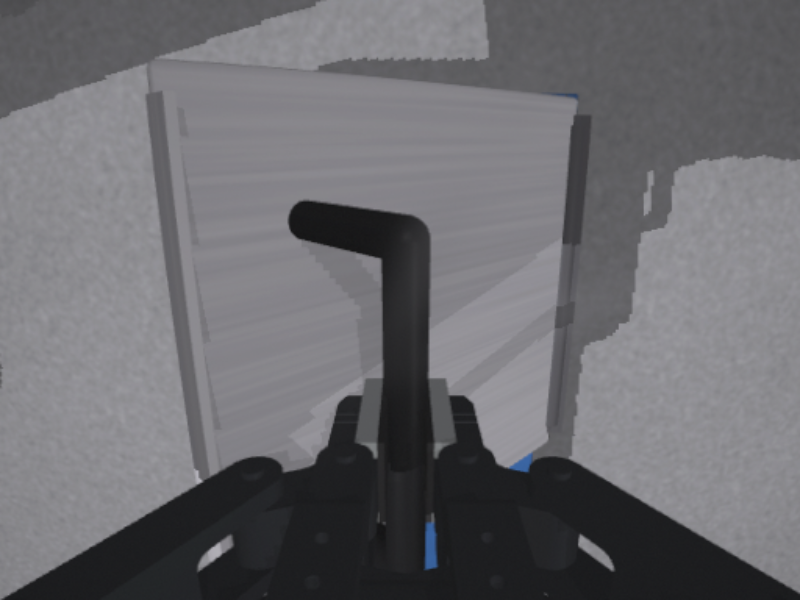

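The plate corners at (150,60) and (578,96) agree with an opening of about 0.79, and both kinematic estimates give 0.78–0.79. The wrist force is about 7.5 N and steady, so I'm handing in.

```bash
python3 -c "
from h import *
s=telemetry.sense();print(s['clock'],s['ee_pos'],s['wrist_force']);print(robot.job_done())"
```

```text
17.35 [0.6208169  0.02995849 0.23889928] [-7.26273057  1.37442091  2.99294125]
the job is handed in; nothing more can be done
None
```

I took the small black key from its stand, pushed it home in the lock and turned it clockwise to the stop. I left it there, then lifted the guard by its handle. The gripper was still holding the guard open at about 45° when I handed in, at 17.35 s.

**Last checks**
- **Key home:** the shoulder met the lock's face at the height expected for a fully seated key, with up to 37 N push measured.
- **Lock at its stop:** after the turn the lock resisted with 0.24 N m, well above its own 0.04 N m. The guard then lifted freely, so the bolt was clear.
- **Key angle:** the key itself sits about 0.15 rad past the lock's stop angle. I take that as the blade's play in the slot.
- **Guard angle:** arm position gave 0.780 to 0.788 rad, and the wrist picture agreed at roughly 0.79.
- **Holding force:** the wrist force was steady at about 8 N.
- **Other things on the bench:** I felt no unexpected contact and saw nothing moved in the close-up pictures. I did not check the mug, can and pad in a final picture.

**What went less well**
- On first reaching 45° the gripper pressed about 20 N towards the hinge. I relieved that by shifting 4 mm.
- One early crop missed the key.

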